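Release the catch and open the mould plate clamp

TASK

Open the clamp of the large fixture that holds the mould plate: first draw its safety catch all the way back, clear of the handle's tip, then swing the long handle a quarter turn out to its stop, and leave both there. Do not move the handle of the small clamp that stands to one side.

Things in the scene. Friction and masses are not known exactly. Their poses are not given: they have to be found in the camera images.
- fixture: Large fixed clamping fixture: grey base 265 x 350 x 20 mm, bright steel mould plate, sliding safety catch, long swing handle. Origin on the bench under the handle's pivot; z up, x from pivot to mould plate, y along the closed handle towards the catch. Base spans x -60..205, y -70..280 mm; but for the two grips nothing on it is above 59 mm.
- handle_grip (a point): Middle (80 mm up) of the main handle's upright black round grip, 24 mm diameter, 46 to 106 mm above the bench, 120 mm from the pivot; flat arm's tip at 150 mm. Closed: along fixture +y, 0 to 3 degrees open. Opens anticlockwise from above, from +y to -x, stop at 92 degrees; the engaged catch blocks it at 4. Takes 3 to 4 N, stays where left.
- catch_grip (a point): Middle (70 mm up) of the safety catch's upright bare steel round knob, 18 mm diameter, 44 to 92 mm above the bench, on a bolt in a guide 44 mm high. In the fixture's frame x = -30 mm, y = 200 to 205 mm engaged (bolt's nose in front of the handle's tip); slides along +y, away from the handle, to a stop at y = 240 mm. Takes 3 to 4 N, stays where left.
- spare_grip (a point): Bystander: middle (64 mm up) of the small clamp's black round grip, 20 mm diameter, 46 to 81 mm above the bench, on a short arm 60 mm from its pivot on a grey 90 mm square block, no catch. It stands left or right of the fixture. Not to be moved.

How it is judged:
By the outcome, as a careful person would: the job done as asked, in the order asked, and still so for the second after the job is handed in, with the robot touching nothing.
It also fails if it takes over 40 s, if anything falls off the work surface, if the arm or the gripper's body presses on something with over 40 N, if the wrist force passes 120 N, or if a joint passes its speed limit or range.

ROBOT

A 6-joint arm with a two-finger parallel gripper is mounted at the origin on the work surface. World frame = base frame: x ahead of the robot, y to its left, z up, the work surface at z = 0. Lengths are in m, angles in rad, forces in N, time in s.
With the tool pointing down it reaches from about 0.25 to 0.775 m from the base axis. Payload 8.9 kg.
Tool frame: the origin (TCP) lies at the very end of the fingers, on their centre line; the grasp point (between the pads) lies 19 mm behind it (arm.grip_point_offset is the distance from the TCP to the grasp point, in m); z points along the fingers, y is the direction in which the jaws open and shut (so a half turn about z gives the same grasp; the last joint's range is limited). The gripper opens to 85 mm and grips with 20 to 120 N. Pads are 22 mm wide; open, the fingers measure 114 mm over their backs; the gripper's body (76 mm by 85 mm) begins 54 mm behind the grasp point. The pads swing forward as they close: fully open they stand 13 mm farther back than shut.
Start: joints at [-1.358, 0.291, -0.153, 1.127, 0, 1.431], TCP at [0.181, -0.493, 0.231] pointing down, gripper open.
Joint ranges: [-2.52, 2.52], [-0.91, 1.74], [-1.3, 1.37], [-1.96, 2.02], [-1.52, 1.47], [-3.14, 3.14]. Speed limits (rad/s): [2.22, 2.22, 2.79, 3.14, 3.14, 3.14].

INTERFACE

Orientations are given as a rotation vector (axis times angle).
In Python, from workcell import arm gives the robot as it stands.
- The arm moves only by the tool move_arm, never from a script. Its argument "deltas" is a list of rows, each a list of 3 entries, a list of its own where there are three numbers: the gripper's target within -1 to 1 (shut at 1, half-way at 0, fully open at -1), then the shift along the tool's x, y, z in cm, then the turn, a rotation vector about the tool's x, y, z in degrees. A call has 1 to 10 rows; each row shifts and turns the pose as measured when the row begins, along the tool's axes as they then stand; what a row does not reach is not made up. A row lasts 1/8 s, in which the tool goes at most 62.5 mm and 10.7 degrees, less where a joint would pass 70% of its speed; a pose out of reach is approached as far as the arm can. A call with a gripper value outside its range is refused whole. The fingers move at their own pace and stop on an object; the grip force is fixed at half the most. Time passes only in rows, so rows that do not move let the fingers close. It gives the time, the measured TCP pose, the force and the opening at its end, in the units of the state.
- arm.get_obs(): the state, without advancing time (a new reading comes with each control period).
- arm.grab_frame(name): name is "side" or "top"; returns the picture (384x512x3 uint8, blue, green, red); there is no depth.
- arm.camera_model(name): a dict with "fx", "fy", "cx", "cy" (pixels), "R" (3x3) and "t" (3): a world point X has camera coordinates R X + t. Camera axes: x right, y down, z forward; pixel columns grow to the right and rows downward; lengths in m; the calibration is good to about 2 mm. A picture is of the moment at which its call begins. camera_model takes no time and is no camera call.
- arm.job_done(): hands the job in, once; it reports no verdict.
Trained networks look in the newest picture that a camera, given by its name, has taken for a name from the list of things; names that differ only in an ending like _2 or _b are one class to them, and where a whole thing is asked for, a point or a joint stands for the part that bears it (a point fixed in the world has none). Each returns a list of dicts, best first, with "score" (0 to 1); they miss things now and then, are a little off and sometimes report something else, mostly with a low value. They report only what shows in the picture. A call takes as long as a camera call.
- arm.search_frame(camera, query): "bbox" ([left, top, width, height] in pixels, round what is visible of it).
- arm.regions_of(camera, query): "pixels" (384x512 bool, what is visible of it) and "bbox" ([left, top, width, height] in pixels, round what is visible of it).
The state is a dict: "clock": time; "joint_pos": joint angles; "qvel": joint speeds; "joint_efforts": joint torques, N m; "position": TCP position; "tcp_rot": TCP orientation; "wrist_force": force on the tool from outside, world axes, zero at the start; "ft_torque": the same for the moment, N m; "gripper_width": opening from 0.0 (shut) to 1.0 (fully open).
Only numpy, scipy, OpenCV 4.12 (cv2) and the standard library are available. Lean on these libraries where they do the work, as an engineer would, in place of code of your own. Each camera call takes 0.05 s, during which the arm holds its last target.

## Working session

There is one attempt and no reset: what is moved stays moved. The work goes in short steps, Python scripts to look and compute and a tool call to move; the robot and the scene stay as the last step left them, time stands still between calls to the robot, and variables do not carry over. Pictures are saved under pics/ and viewed, and the job is handed in when it is done.

Besides the shell and the picture viewer there is one more tool, called after "Call:" in YAML: its name, and indented under it one key for each argument. move_arm: Moves the arm, as the interface text tells. Its arguments: {"type":"object","properties":{"deltas":{"type":"array"}},"required":["deltas"]}

```bash
mkdir -p pics; ls
python3 - <<'E'
from workcell import arm
import cv2
for n in("side","top"):
    f=arm.grab_frame(n); cv2.imwrite(f"pics/{n}0.png",f)
    c=arm.camera_model(n); print(n,c)
    for q in("handle_grip","catch_grip","spare_grip","fixture"):
        for r in arm.search_frame(n,q)[:3]: print(q,r)
print(arm.get_obs())
E
```

```text
pics
side {'fx': 435.8283112588905, 'fy': 435.8283112588905, 'cx': 249.56409081075228, 'cy': 184.6680618649753, 'R': array([[-0.85489128, -0.51845865,  0.01901408],
       [-0.32432389,  0.50545669, -0.79957961],
       [ 0.40493817, -0.68972035, -0.60025904]]), 't': array([0.47548803, 0.19275   , 1.19930087])}
handle_grip {'bbox': [234.8, 158.2, 30.8, 28.7], 'score': 0.93}
catch_grip {'bbox': [229.8, 185.8, 22.1, 24.0], 'score': 0.75}
spare_grip {'bbox': [177.4, 275.9, 27.2, 30.4], 'score': 0.72}
fixture {'bbox': [158.2, 139.8, 126.0, 88.4], 'score': 0.59}
fixture {'bbox': [178.5, 276.5, 24.2, 27.4], 'score': 0.32}
top {'fx': 354.2036948010094, 'fy': 354.2036948010094, 'cx': 253.68244333621263, 'cy': 190.52885929894896, 'R': array([[-0.01723818, -0.9998227 , -0.00757731],
       [-0.9982959 ,  0.01763343, -0.05562697],
       [ 0.05575072,  0.00660549, -0.99842287]]), 't': array([0.06371883, 0.50525968, 1.01055384])}
handle_grip {'bbox': [249.6, 160.6, 60.2, 19.0], 'score': 0.77}
catch_grip {'bbox': [221.4, 179.5, 37.0, 9.5], 'score': 0.56}
spare_grip {'bbox': [89.7, 213.6, 37.1, 10.6], 'score': 0.69}
fixture {'bbox': [200.1, 94.3, 125.5, 100.2], 'score': 0.63}
{'clock': 0.5, 'joint_pos': array([-1.35831287e+00,  2.90706921e-01, -1.53469758e-01,  1.12668972e+00,
        2.95439234e-05,  1.43149754e+00]), 'qvel': array([ 0.0010474 , -0.00218853, -0.0007896 ,  0.00016099, -0.00068606,
        0.00082386]), 'joint_efforts': array([-1.29960295e-03, -5.36656773e+01,  3.31439853e+01,  3.11813739e-03,
       -2.40432137e-04, -6.10261324e-06]), 'position': array([ 0.18090599, -0.49281044,  0.23127543]), 'tcp_rot': array([-3.09305100e+00, -5.49720956e-01, -4.23485158e-05]), 'wrist_force': array([-0.13369962, -0.1996597 ,  0.62426261]), 'ft_torque': array([0.02386113, 0.04678876, 0.01600843]), 'gripper_width': 1.0017213448953162}
```

View pics/side0.png

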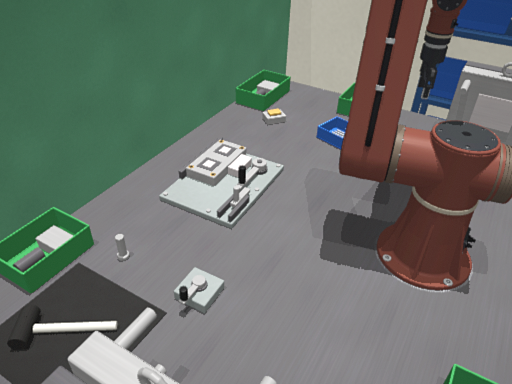

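View pics/top0.png

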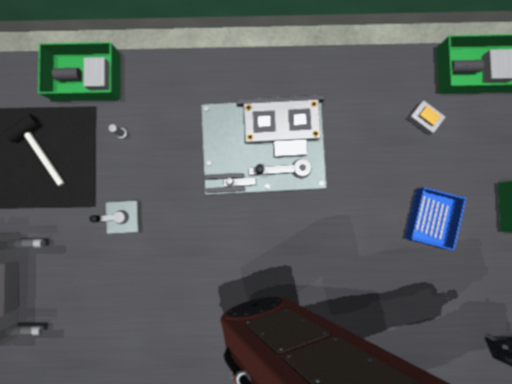

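The side view shows the fixture with its handle grip at about (242,174), the catch knob at (240,192) and the spare clamp at (184,293). In the top view the handle grip is at (260,169), the catch at (230,182), the pivot at (302,168) and the spare at (96,218). I'll zoom in next and triangulate.

```bash
cat > h.py <<'E'
import numpy as np, cv2
from workcell import arm
C={n:arm.camera_model(n) for n in("side","top")}
def P(c): return np.array([[c["fx"],0,c["cx"]],[0,c["fy"],c["cy"]],[0,0,1]])@np.c_[c["R"],c["t"]]
def proj(n,X): p=P(C[n])@np.r_[X,1]; return p[:2]/p[2]
def tri(a,b):
    X=cv2.triangulatePoints(P(C["side"]),P(C["top"]),np.array(a,float).reshape(2,1),np.array(b,float).reshape(2,1)).ravel(); X=X[:3]/X[3]
    return X, np.linalg.norm(proj("side",X)-a), np.linalg.norm(proj("top",X)-b)
def atz(n,p,z):
    M=P(C[n]);A=np.c_[M[:,0],M[:,1],-np.r_[p,1]];return np.linalg.solve(A,-(M[:,2]*z+M[:,3]))[:2]
E
python3 - <<'E'
from h import *
s=cv2.imread("pics/side0.png");t=cv2.imread("pics/top0.png")
cv2.imwrite("pics/zs.png",cv2.resize(s[130:235,150:295],None,fx=5.4,fy=5.4,interpolation=cv2.INTER_CUBIC))
cv2.imwrite("pics/zt.png",cv2.resize(t[90:200,195:335],None,fx=5.4,fy=5.4,interpolation=cv2.INTER_CUBIC))
for q in("handle_grip","catch_grip"):
    ps=[]
    for n in("side","top"):
        r=arm.regions_of(n,q)
        m=r[0]["pixels"]; y,x=np.nonzero(m); print(q,n,r[0]["score"],r[0]["bbox"],x.mean(),y.mean(),len(x))
        z=.08 if q[0]=="h" else .07
        print(atz(n,[x.mean(),y.mean()],z)); ps.append([x.mean(),y.mean()])
    print(tri(*ps))
E
```

```text
handle_grip side 0.7 [178.6, 275.5, 26.0, 29.0] 190.4964539007092 288.63593380614657 423
[0.42198412 0.48281196]
handle_grip top 0.92 [249.7, 160.8, 57.8, 17.8] 283.60064935064935 168.56493506493507 616
[ 0.56091375 -0.02779819]
(array([ 0.76508954, -0.0226062 , -0.67097921]), np.float64(18.588312065293056), np.float64(27.35112822978983))
catch_grip side 0.69 [158.5, 136.9, 122.5, 90.9] 221.14953886693016 182.52750329380765 6072
[0.59833052 0.10038359]
catch_grip top 0.62 [222.2, 180.5, 35.0, 6.4] 239.07798165137615 181.44036697247705 218
[0.52883547 0.09411551]
(array([0.56010283, 0.11257503, 0.09020554]), np.float64(8.248829179855788), np.float64(14.166937246558751))
```

View pics/zs.png

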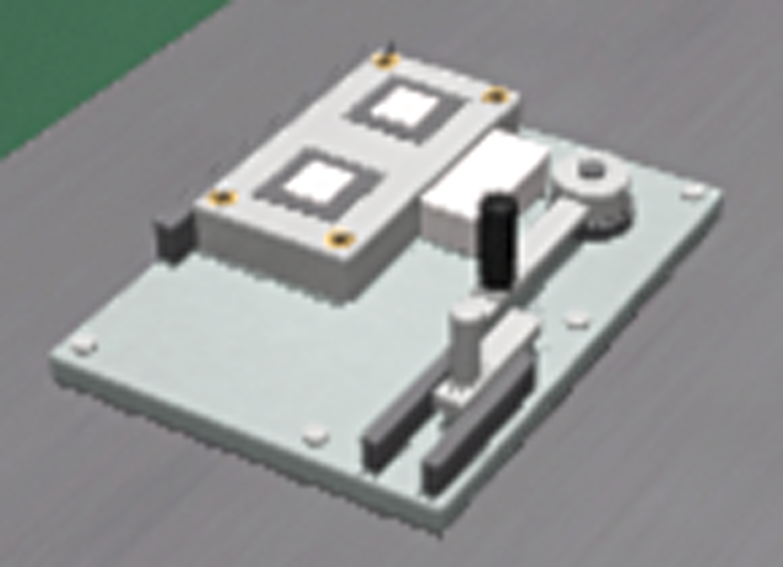

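View pics/zt.png

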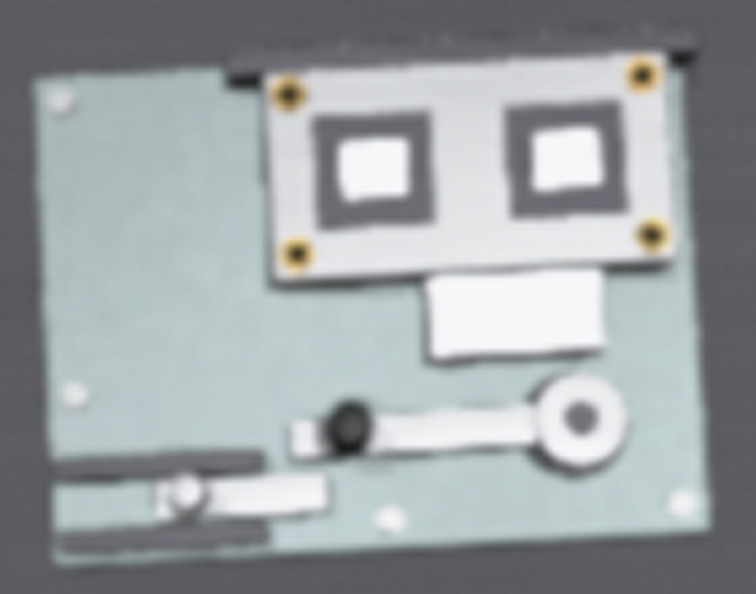

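Run:
```python
from h import *
from scipy.optimize import least_squares
S=lambda x,y:((x+.5)/5.4-.5+150,(y+.5)/5.4-.5+130)
T=lambda x,y:((x+.5)/5.4-.5+195,(y+.5)/5.4-.5+90)
print("grip top end",tri(S(500,200),T(349,425)))
print("grip mid",tri(S(497,241),T(350,428)))
print("catch top",tri(S(469,305),T(186,490)))
print("catch mid",tri(S(466,345),T(187,494)))
# fit pose: corners
obs=[("top",T(33,78),(.205,.28,.02)),("top",T(55,567),(-.06,.28,.02)),("top",T(712,530),(-.06,-.07,.02)),
("side",S(441,520),(-.06,.28,.02)),("side",S(724,190),(-.06,-.07,.02)),("side",S(50,358),(.205,.28,.02))]
def W(p,X): c,s=np.cos(p[2]),np.sin(p[2]); return np.array([p[0]+c*X[0]-s*X[1],p[1]+s*X[0]+c*X[1],X[2]])
f=lambda p:np.concatenate([proj(n,W(p,X))-u for n,u,X in obs])
r=least_squares(f,[.56,-.06,0.]);print(r.x,np.degrees(r.x[2]),r.fun.reshape(-1,2).round(1))
p=r.x
for nm,X in dict(handle0=(0,.12,.08),catch=(-.03,.2025,.07),catchend=(-.03,.24,.07),open=(-.12,-.004,.08)).items(): print(nm,W(p,X).round(4))
def inv(X): c,s=np.cos(p[2]),np.sin(p[2]);d=X[:2]-p[:2];return np.array([c*d[0]+s*d[1],-s*d[0]+c*d[1],X[2]])
print(inv(tri(S(497,241),T(350,428))[0]),inv(tri(S(466,345),T(187,494))[0]))
print("pivot top view z .059",inv(np.r_[atz("top",T(580,418),.055),.055]))
print("spare",atz("top",(96,218),.064))
```

```text
grip top end (array([0.5605078 , 0.03912166, 0.10742492]), np.float64(0.22190666319313535), np.float64(0.3897956867839849))
grip mid (array([0.56261127, 0.03838819, 0.07759302]), np.float64(0.24047260873669407), np.float64(0.4152742569546553))
catch top (array([0.53035357, 0.11973131, 0.09645958]), np.float64(0.06567752823047235), np.float64(0.10883854526624173))
catch mid (array([0.53090925, 0.1214375 , 0.06982115]), np.float64(0.14315565607975939), np.float64(0.23352622416703564))
[ 0.56783333 -0.0811556   0.03865535] 2.2147883235107773 [[-0.5 -0.1]
 [-0.2 -0.1]
 [-0.3 -0.1]
 [ 0.6 -1.3]
 [ 0.5  0.6]
 [-0.3 -0.2]]
handle0 [0.5632 0.0388 0.08  ]
catch [0.53 0.12 0.07]
catchend [0.5286 0.1575 0.07  ]
open [ 0.4481 -0.0898  0.08  ]
[-0.0005983   0.11965629  0.07759302] [-0.02906714  0.20386871  0.06982115]
pivot top view z .059 [-5.47463747e-04  8.38061498e-05  5.50000000e-02]
spare [0.43551903 0.4894881 ]
```

Both grips agree with a base-corner fit to within about 2 mm: pivot at (0.568, -0.081), yaw 2.2°. I'll turn the tool first so that its y lies along fixture +y. That keeps joint 6 in range.

Call:
move_arm:
  deltas:
    - [0,[0,0,0],[0,0,-10]]
    - [0,[0,0,0],[0,0,-10]]
    - [0,[0,0,0],[0,0,-10]]
    - [0,[0,0,0],[0,0,-10]]
    - [0,[0,0,0],[0,0,-10]]
    - [0,[0,0,0],[0,0,-10]]
    - [0,[0,0,0],[0,0,-10]]
    - [0,[0,0,0],[0,0,-10]]
    - [0,[0,0,0],[0,0,-10]]
    - [0,[0,0,0],[0,0,-10]]

```text
clock: 1.95
position: [0.1809, -0.4929, 0.2314]
tcp_rot: [1.49, 2.766, -0.0]
wrist_force: [0.4, 0.3, 0.2]
gripper_width: 0.498
```

```bash
cat >> h.py <<'E'
from scipy.spatial.transform import Rotation as Ro
PIV=np.array([.5678,-.0812,0]);YAW=2.2
def F(x,y,z): return PIV+Ro.from_euler('z',YAW,degrees=True).apply([x,y,z])
def st(goal=None,yaw=None):
    o=arm.get_obs();R=Ro.from_rotvec(o["tcp_rot"]);M=R.as_matrix();y=np.degrees(np.arctan2(M[1,0],M[0,0]))
    fx=Ro.from_euler('z',-YAW,degrees=True).apply(o["position"]-PIV)
    print("t",round(o["clock"],2),"pos",o["position"].round(4),"fix",fx.round(4),"yaw-fix",round(y-YAW,1),"zdir",M[:,2].round(3),"w",round(o["gripper_width"],3),"F",o["wrist_force"].round(1),"q",o["joint_pos"].round(2))
    if goal is not None: print("tool shift cm",(R.inv().apply(np.array(goal)-o["position"])*100).round(2))
    if yaw is not None: print("turn tool z",round(-((yaw+YAW-y+180)%360-180),1))
E
python3 -c "
from h import *
st(F(-.03,.203,.2),180)"
```

```text
t 1.95 pos [ 0.1809 -0.4929  0.2314] fix [-0.4024 -0.3965  0.2314] yaw-fix 121.2 zdir [ 0. -0. -1.] w 0.498 F [0.4 0.3 0.2] q [-1.36  0.29 -0.15  1.13  0.   -0.37]
tool shift cm [32.   62.91  3.13]
turn tool z -58.8
```

Call:
move_arm:
  deltas:
    - [0,[0,0,0],[0,0,-9.6]]
    - [0,[0,0,0],[0,0,-9.6]]
    - [0,[0,0,0],[0,0,-9.6]]
    - [0,[0,0,0],[0,0,-9.6]]
    - [0,[0,0,0],[0,0,-9.6]]
    - [0,[0,0,0],[0,0,-9.6]]
    - [0,[0,0,0],[0,0,0]]

```text
clock: 2.82
position: [0.1809, -0.4929, 0.2315]
tcp_rot: [-0.08, 3.14, -0.001]
wrist_force: [-0.3, -1.0, -0.3]
gripper_width: 0.5
```

```bash
python3 -c "
from h import *
st(F(-.03,.203,.2),180)"
```

```text
t 2.83 pos [ 0.1809 -0.4929  0.2315] fix [-0.4024 -0.3966  0.2315] yaw-fix -179.3 zdir [ 0. -0. -1.] w 0.5 F [-0.3 -1.  -0.3] q [-1.36  0.29 -0.15  1.13  0.   -1.41]
tool shift cm [-37.98  59.49   3.13]
turn tool z 0.7
```

Call:
move_arm:
  deltas:
    - [0,[-2.7,4.2,0],[0,0,0]]
    - [0,[-2.7,4.2,0],[0,0,0]]
    - [0,[-2.7,4.2,0],[0,0,0]]
    - [0,[-2.7,4.2,0],[0,0,0]]
    - [0,[-2.7,4.2,0],[0,0,0]]
    - [0,[-2.7,4.2,0],[0,0,0]]
    - [0,[-2.7,4.2,0],[0,0,0]]
    - [0,[-2.7,4.2,0],[0,0,0]]
    - [0,[-2.7,4.2,0],[0,0,0]]
    - [0,[-2.7,4.2,0],[0,0,0]]

```text
clock: 4.08
position: [0.4456, -0.0559, 0.232]
tcp_rot: [0.004, 3.137, -0.007]
wrist_force: [0.3, -0.7, 0.4]
gripper_width: 0.502
```

```bash
python3 -c "
from h import *
st(F(-.03,.203,.2),180)"
```

```text
t 4.08 pos [ 0.4456 -0.0559  0.232 ] fix [-0.1211  0.03    0.232 ] yaw-fix 177.6 zdir [ 0.005 -0.005 -1.   ] w 0.502 F [ 0.3 -0.7  0.4] q [-0.29  0.14 -0.34  1.08 -0.   -0.28]
tool shift cm [-8.38 17.68  3.16]
turn tool z -2.4
```

Call:
move_arm:
  deltas:
    - [0,[-2.1,4.2,0],[0,0,-0.6]]
    - [0,[-2.1,4.2,0],[0,0,-0.6]]
    - [0,[-2.1,4.2,0],[0,0,-0.6]]
    - [0,[-2.1,4.2,0],[0,0,-0.6]]
    - [0,[0,0,3.2],[0,0,0]]
    - [0,[0,0,0],[0,0,0]]

```text
clock: 4.82
position: [0.5328, 0.1223, 0.1994]
tcp_rot: [-0.03, 3.134, -0.007]
wrist_force: [0.5, -0.3, 1.4]
gripper_width: 0.501
```

```bash
python3 -c "
from h import *
st(F(-.03,.203,.2),180)
cv2.imwrite('pics/s1.png',arm.grab_frame('side'))
cv2.imwrite('pics/t1.png',arm.grab_frame('top'))
"
```

```text
t 4.83 pos [0.5328 0.1223 0.1994] fix [-0.0272  0.2047  0.1994] yaw-fix -181.1 zdir [ 0.008 -0.005 -1.   ] w 0.501 F [ 0.5 -0.3  1.4] q [ 0.1   0.35 -0.16  1.06 -0.01  0.08]
tool shift cm [ 0.28 -0.17 -0.06]
turn tool z -1.1
```

View pics/s1.png

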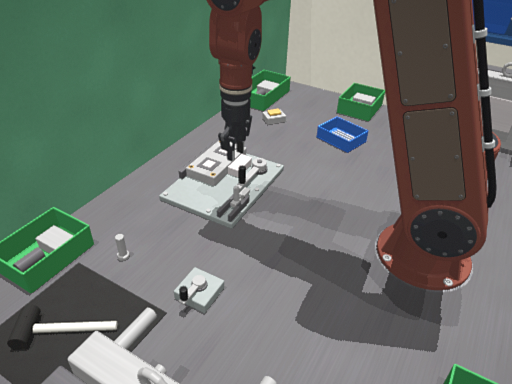

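The side view shows the gripper above the catch with its fingertips near (235,153), clear of both grips. I'll descend around the knob.

Call:
move_arm:
  deltas:
    - [0,[0.3,-0.2,2],[0,0.5,-1]]
    - [0,[0,0,3.5],[0,0,0]]
    - [0,[0,0,2.5],[0,0,0]]
    - [0,[0,0,0],[0,0,0]]

```text
clock: 5.42
position: [0.5331, 0.117, 0.1213]
tcp_rot: [-0.051, 3.134, -0.007]
wrist_force: [0.4, -0.2, -0.3]
gripper_width: 0.499
```

```bash
python3 -c "
from h import *
st(F(-.03,.203,.058),180)
cv2.imwrite('pics/s2.png',cv2.resize(arm.grab_frame('side')[100:235,150:310],None,fx=4.4,fy=4.4))
o=arm.get_obs();print(proj('side',o['position']),(proj('side',o['position'])-[150,100])*4.4)
"
```

```text
t 5.42 pos [0.5331 0.117  0.1213] fix [-0.0271  0.1994  0.1213] yaw-fix -180.3 zdir [ 0.007 -0.004 -1.   ] w 0.499 F [ 0.4 -0.2 -0.3] q [ 0.09  0.41 -0.28  0.87 -0.    0.05]
tool shift cm [0.34 0.39 6.33]
turn tool z -0.3
[235.98259645 178.05912046] [378.32342436 343.46013001]
```

View pics/s2.png

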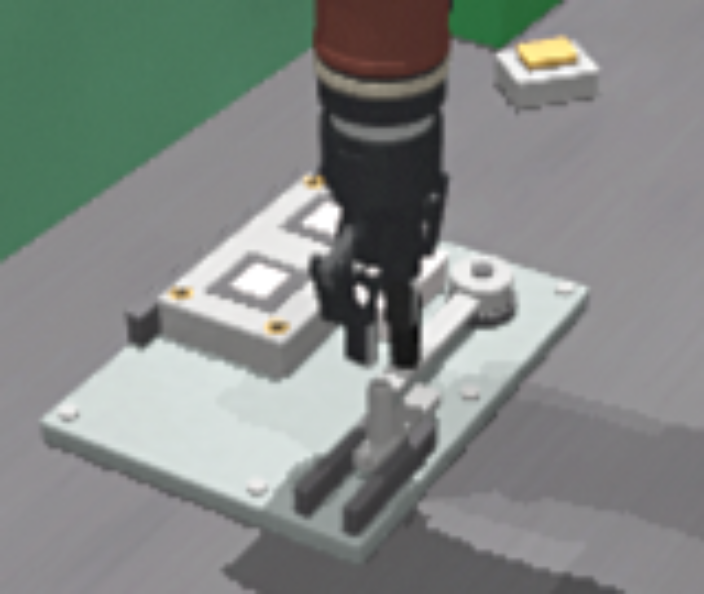

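The fingers straddle the knob at (380,400) in the zoom, with the tips at (357,360) and (403,362). I'll correct by 0.3 and 0.4 cm, then descend.

Call:
move_arm:
  deltas:
    - [0,[0.35,0.4,0.2],[0,0.4,0]]
    - [0,[0,0,1.0],[0,0,0]]
    - [0,[0,0,0],[0,0,0]]

```text
clock: 5.85
position: [0.5316, 0.1211, 0.1121]
tcp_rot: [-0.05, 3.136, -0.006]
wrist_force: [-0.1, 0.2, 0.5]
gripper_width: 0.505
```

```bash
python3 -c "
from h import *
st(F(-.03,.203,.058),180)
"
```

```text
t 5.85 pos [0.5316 0.1211 0.1121] fix [-0.0284  0.2035  0.1121] yaw-fix -180.4 zdir [ 0.005 -0.004 -1.   ] w 0.505 F [-0.1  0.2  0.5] q [ 0.09  0.42 -0.3   0.85 -0.    0.06]
tool shift cm [ 0.18 -0.03  5.41]
turn tool z -0.4
```

Call:
move_arm:
  deltas:
    - [0,[0.1,0,2],[0,0,0]]
    - [0,[0.1,0,2],[0,0,0]]
    - [0,[0,0,1.4],[0,0,0]]
    - [0,[0,0,0],[0,0,0]]

```text
clock: 6.35
position: [0.5313, 0.1211, 0.0579]
tcp_rot: [-0.051, 3.133, -0.006]
wrist_force: [0.8, 0.1, 0.7]
gripper_width: 0.502
```

```bash
python3 -c "
from h import *
st(F(-.03,.203,.058),180)
cv2.imwrite('pics/s3.png',cv2.resize(arm.grab_frame('side')[100:235,150:310],None,fx=4.4,fy=4.4))
"
```

```text
t 6.35 pos [0.5313 0.1211 0.0579] fix [-0.0287  0.2035  0.0579] yaw-fix -180.3 zdir [ 0.008 -0.004 -1.   ] w 0.502 F [0.8 0.1 0.7] q [ 0.09  0.48 -0.36  0.72 -0.    0.06]
tool shift cm [ 0.13 -0.05 -0.01]
turn tool z -0.3
```

View pics/s3.png

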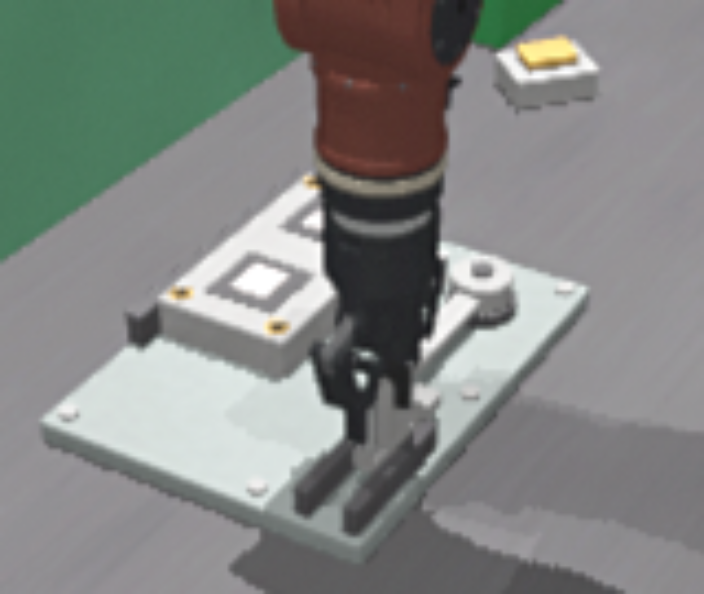

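The knob is between the fingers at (383,420) in the zoom. I'll close to a loose cage of about 21 mm, then draw along tool +y.

Call:
move_arm:
  deltas:
    - [0.5,[0,0,0],[0,0,0]]
    - [0.5,[0,0,0],[0,0,0]]
    - [0.5,[0,0.6,0],[0,0,0]]
    - [0.5,[0,0.8,0],[0,0,0]]
    - [0.5,[0,0.8,0],[0,0,0]]
    - [0.5,[0,0.8,0],[0,0,0]]

```text
clock: 7.15
position: [0.5315, 0.1518, 0.0598]
tcp_rot: [-0.049, 3.131, -0.009]
wrist_force: [-1.6, -3.6, -0.5]
gripper_width: 0.253
```

```bash
python3 -c "
from h import *
st(F(-.03,.242,.058),180)
"
```

```text
t 7.15 pos [0.5315 0.1518 0.0598] fix [-0.0274  0.2342  0.0598] yaw-fix -180.4 zdir [ 0.011 -0.006 -1.   ] w 0.253 F [-1.6 -3.6 -0.5] q [ 0.15  0.49 -0.34  0.73 -0.01  0.12]
tool shift cm [0.27 0.78 0.17]
turn tool z -0.4
```

Force along y is -3.6 N, as expected for the sliding catch. I'll continue to the stop.

Call:
move_arm:
  deltas:
    - [0.5,[0.1,0.4,0],[0,0,0]]
    - [0.5,[0.1,0.4,0],[0,0,0]]
    - [0.5,[0,0.2,0],[0,0,0]]
    - [0.5,[0,0.2,0],[0,0,0]]

```text
clock: 7.65
position: [0.5309, 0.1576, 0.0598]
tcp_rot: [-0.043, 3.127, -0.035]
wrist_force: [0.4, -13.3, -0.1]
gripper_width: 0.249
```

```bash
python3 -c "
from h import *
st(F(-.03,.242,.058),180)
"
```

```text
t 7.65 pos [0.5309 0.1576 0.0598] fix [-0.0277  0.24    0.0598] yaw-fix -180.6 zdir [ 0.014 -0.022 -1.   ] w 0.249 F [  0.4 -13.3  -0.1] q [ 0.17  0.49 -0.34  0.73 -0.02  0.14]
tool shift cm [0.23 0.2  0.17]
turn tool z -0.6
```

13 N at fixture y = 0.240, so the catch is on its stop. I'll ease off, open and lift.

Call:
move_arm:
  deltas:
    - [0.2,[0,-0.15,0],[0,0,0]]
    - [0,[0,0,0],[0,0,0]]
    - [0,[0,0,-2],[0,0,0]]
    - [0,[0,0,-3.5],[-0.6,0.4,0]]
    - [0,[0,0,-3.5],[-0.6,0.4,0]]
    - [0,[0,0,0],[0,0,0]]

```text
clock: 8.4
position: [0.5294, 0.1607, 0.1526]
tcp_rot: [0.047, -3.14, -0.007]
wrist_force: [0.3, 0.5, -0.7]
gripper_width: 0.501
```

```bash
python3 -c "
from h import *
st(F(-.002,.12,.15),90)
cv2.imwrite('pics/s4.png',cv2.resize(arm.grab_frame('side')[100:235,150:310],None,fx=4.4,fy=4.4))
arm.grab_frame('top')
for n in ('side','top'):print([(r['bbox'],r['score']) for r in arm.search_frame(n,'catch_grip')][:2])
"
```

```text
t 8.4 pos [0.5294 0.1607 0.1526] fix [-0.0291  0.2432  0.1526] yaw-fix -180.5 zdir [-0.001  0.005 -1.   ] w 0.501 F [ 0.3  0.5 -0.7] q [ 0.16  0.4  -0.21  0.96  0.    0.13]
tool shift cm [ -2.82 -12.3    0.2 ]
turn tool z 89.5
[([223.6, 194.1, 25.0, 20.9], 0.65)]
[([218.2, 178.5, 26.4, 7.6], 0.43)]
```

View pics/s4.png

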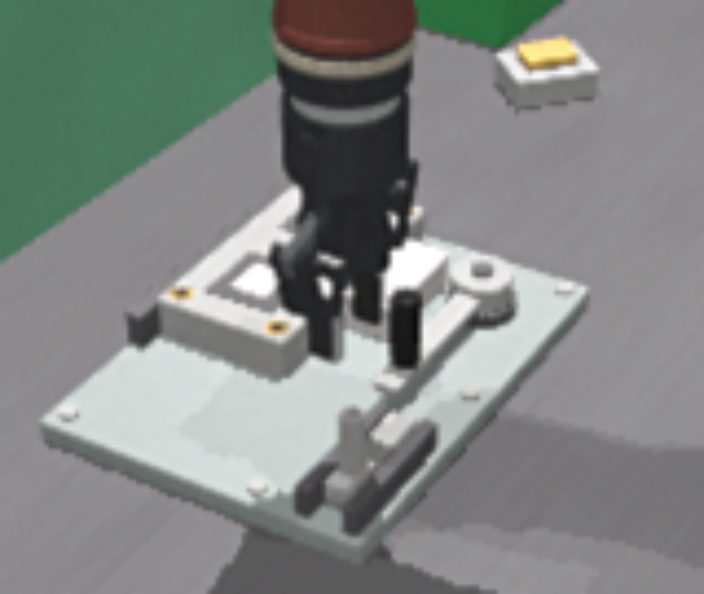

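The catch knob is now at (352,440) in the zoom, well back, with the bolt's nose clear of the handle tip. Next I'll turn the tool 90° for the handle.

Call:
move_arm:
  deltas:
    - [0,[0,0,0],[0,0,9.8]]
    - [0,[0,0,0],[0,0,9.8]]
    - [0,[0,0,0],[0,0,9.8]]
    - [0,[0,0,0],[0,0,9.8]]
    - [0,[0,0,0],[0,0,9.8]]
    - [0,[0,0,0],[0,0,9.8]]
    - [0,[0,0,0],[0,0,9.8]]
    - [0,[0,0,0],[0,0,9.8]]
    - [0,[0,0,0],[0,0,9.8]]
    - [0,[0,0,0],[0,0,0]]

```text
clock: 9.85
position: [0.5188, 0.1603, 0.137]
tcp_rot: [-2.192, -2.223, 0.029]
wrist_force: [0.4, -0.5, -0.4]
gripper_width: 0.5
```

```bash
python3 -c "
from h import *
st(F(-.001,.12,.15),90)
"
```

```text
t 9.85 pos [0.5188 0.1603 0.137 ] fix [-0.0397  0.2432  0.137 ] yaw-fix 88.6 zdir [-0.027  0.001 -1.   ] w 0.5 F [ 0.4 -0.5 -0.4] q [ 0.16  0.42 -0.23  0.95  0.01  1.72]
tool shift cm [-12.22   4.13  -1.43]
turn tool z -1.4
```

Call:
move_arm:
  deltas:
    - [0,[-3,1,-0.6],[-0.8,0,-0.7]]
    - [0,[-3,1,-0.6],[-0.8,0,-0.7]]
    - [0,[-3,1,0],[0,0,0]]
    - [0,[-3,1,0],[0,0,0]]
    - [0,[0,0,0],[0,0,0]]

```text
clock: 10.48
position: [0.5627, 0.0393, 0.1452]
tcp_rot: [-2.146, -2.289, 0.002]
wrist_force: [-0.3, 0.8, -0.2]
gripper_width: 0.503
```

```bash
python3 -c "
from h import *
st(F(-.001,.12,.058),90)
cv2.imwrite('pics/s5.png',cv2.resize(arm.grab_frame('side')[100:235,150:310],None,fx=4.4,fy=4.4))
"
```

```text
t 10.47 pos [0.5627 0.0393 0.1452] fix [-0.0005  0.1206  0.1452] yaw-fix 91.5 zdir [-0.004  0.002 -1.   ] w 0.503 F [-0.3  0.8 -0.2] q [-0.06  0.43 -0.19  0.96  0.    1.45]
tool shift cm [-0.08 -0.02  8.72]
turn tool z 1.5
```

View pics/s5.png

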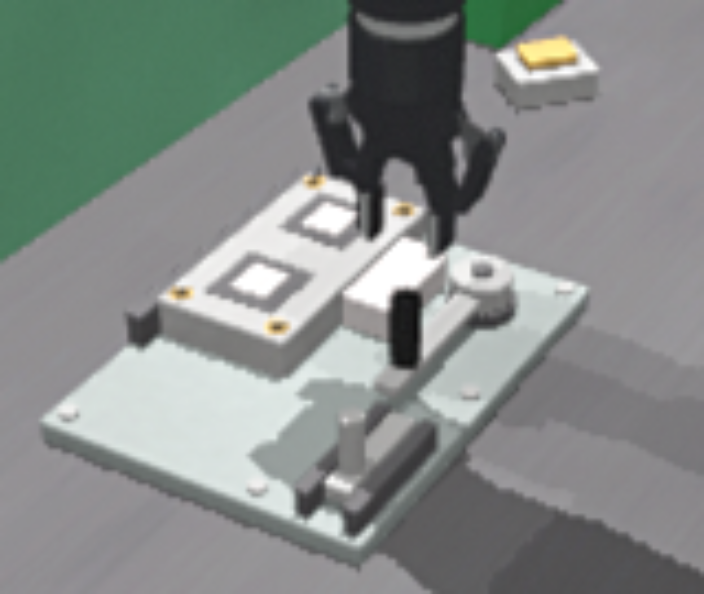

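The fingers stand either side of and above the black grip at (405,325) in the zoom. I'll descend to z = 0.064, staying above the 59 mm parts.

Call:
move_arm:
  deltas:
    - [0,[0,0,2],[0,0,0.7]]
    - [0,[0,0,2],[0,0,0.7]]
    - [0,[0,0,2],[0,0,0]]
    - [0,[0,0,2],[0,0,0]]
    - [0,[0,0,0],[0,0,0]]

```text
clock: 11.15
position: [0.5586, 0.0456, 0.0618]
tcp_rot: [-2.153, -2.276, 0.004]
wrist_force: [0.1, 0.7, 0.3]
gripper_width: 0.499
```

```bash
python3 -c "
from h import *
st(F(-.001,.12,.064),90)
cv2.imwrite('pics/s6.png',cv2.resize(arm.grab_frame('side')[100:235,150:310],None,fx=4.4,fy=4.4))
"
```

```text
t 11.15 pos [0.5586 0.0456 0.0618] fix [-0.0043  0.127   0.0618] yaw-fix 91.0 zdir [-0.008  0.004 -1.   ] w 0.499 F [0.1 0.7 0.3] q [-0.05  0.51 -0.3   0.77  0.    1.46]
tool shift cm [-0.71  0.32 -0.23]
turn tool z 1.0
```

View pics/s6.png

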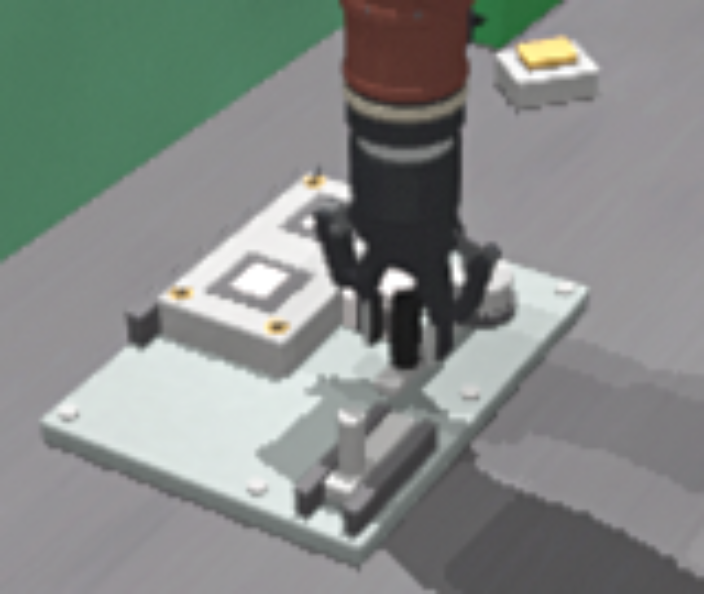

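Call:
move_arm:
  deltas:
    - [0,[-0.7,0.3,-0.2],[0,0,1]]
    - [0.3,[0,0,0],[0,0,0]]
    - [0.34,[0,0,0],[0,0,0]]

```text
clock: 11.58
position: [0.5643, 0.0387, 0.067]
tcp_rot: [-2.175, -2.26, -0.001]
wrist_force: [0.5, -0.2, -0.6]
gripper_width: 0.331
```

```bash
python3 -c "
from h import *
st(F(-.001,.12,.064),90)
"
```

```text
t 11.57 pos [0.5643 0.0387 0.067 ] fix [0.0012 0.1199 0.067 ] yaw-fix 90.0 zdir [-0.003  0.004 -1.   ] w 0.331 F [ 0.5 -0.2 -0.6] q [-0.06  0.51 -0.28  0.78  0.    1.47]
tool shift cm [ 0.01 -0.21  0.3 ]
turn tool z -0.0
```

Caged at a radius of 0.120. I'll swing the first 36° or so.

Call:
move_arm:
  deltas:
    - [0.34,[0,-0.6,0.2],[0,0,-2]]
    - [0.34,[-0.1,-1.7,0],[0,0,-8]]
    - [0.34,[-0.1,-1.7,0],[0,0,-8]]
    - [0.34,[-0.1,-1.7,0],[0,0,-8]]

```text
clock: 12.08
position: [0.5117, 0.0244, 0.0659]
tcp_rot: [1.586, 2.709, 0.01]
wrist_force: [4.0, -0.1, -1.5]
gripper_width: 0.33
```

```bash
cat >> h.py <<'E'
def pol():
    st(); o=arm.get_obs()
    v=Ro.from_euler('z',-YAW,degrees=True).apply(o["position"]-PIV);print("r",np.hypot(*v[:2]).round(4),"ang",np.degrees(np.arctan2(-v[0],v[1])).round(1))
E
python3 -c "
from h import *
pol()"
```

```text
t 12.07 pos [0.5117 0.0244 0.0659] fix [-0.052   0.1077  0.0659] yaw-fix 117.1 zdir [ 0.005  0.004 -1.   ] w 0.33 F [ 4.  -0.1 -1.5] q [-0.1   0.42 -0.44  0.7   0.    0.96]
r 0.1196 ang 25.8
```

Force is 4 N with the radius held at 0.1196. Continuing the swing.

Call:
move_arm:
  deltas:
    - [0.34,[-0.1,-1.7,0],[0,0,-8]]
    - [0.34,[-0.1,-1.7,0],[0,0,-8]]
    - [0.34,[-0.1,-1.7,0],[0,0,-8]]
    - [0.34,[-0.1,-1.7,0],[0,0,-8]]

```text
clock: 12.58
position: [0.4638, -0.0224, 0.066]
tcp_rot: [0.734, 3.046, 0.016]
wrist_force: [4.3, 2.4, -0.5]
gripper_width: 0.335
```

```bash
python3 -c "
from h import *
pol()"
```

```text
t 12.57 pos [ 0.4638 -0.0224  0.066 ] fix [-0.1017  0.0627  0.066 ] yaw-fix 150.7 zdir [ 0.011  0.008 -1.   ] w 0.335 F [ 4.3  2.4 -0.5] q [-0.21  0.34 -0.57  0.65  0.01  0.26]
r 0.1195 ang 58.3
```

Call:
move_arm:
  deltas:
    - [0.34,[-0.1,-1.7,0],[0,0,-8]]
    - [0.34,[-0.1,-1.7,0],[0,0,-8]]
    - [0.34,[-0.1,-1.5,0],[0,0,-7]]
    - [0.34,[0,-0.8,0],[0,0,-4]]

```text
clock: 13.08
position: [0.4483, -0.0763, 0.0658]
tcp_rot: [-0.037, 3.128, 0.02]
wrist_force: [2.3, 3.3, 0.6]
gripper_width: 0.329
```

```bash
python3 -c "
from h import *
pol()"
```

```text
t 13.07 pos [ 0.4483 -0.0763  0.0658] fix [-0.1192  0.0095  0.0658] yaw-fix -180.9 zdir [ 0.013  0.013 -1.   ] w 0.329 F [2.3 3.3 0.6] q [-0.34  0.33 -0.6   0.64  0.02 -0.37]
r 0.1196 ang 85.5
```

Call:
move_arm:
  deltas:
    - [0.34,[0,-0.6,0],[0,0,-1.5]]
    - [0.34,[0,-0.5,0],[0,0,0]]
    - [0.34,[0,-0.4,0],[0,0,0]]

```text
clock: 13.45
position: [0.4473, -0.0904, 0.0656]
tcp_rot: [-0.085, 3.128, 0.025]
wrist_force: [-0.8, 2.6, 3.4]
gripper_width: 0.334
```

```bash
python3 -c "
from h import *
pol()"
```

```text
t 13.45 pos [ 0.4473 -0.0904  0.0656] fix [-0.1208 -0.0045  0.0656] yaw-fix -179.1 zdir [ 0.012  0.016 -1.   ] w 0.334 F [-0.8  2.6  3.4] q [-0.37  0.33 -0.59  0.64  0.02 -0.43]
r 0.1208 ang 92.2
```

Call:
move_arm:
  deltas:
    - [0.34,[0,-0.3,0],[0,0,0]]
    - [0.34,[0,-0.3,0],[0,0,0]]
    - [0.34,[0,-0.2,0],[0,0,0]]

```text
clock: 13.82
position: [0.4472, -0.0924, 0.0653]
tcp_rot: [-0.09, 3.126, 0.046]
wrist_force: [0.6, 13.8, 5.0]
gripper_width: 0.332
```

```bash
python3 -c "
from h import *
pol()"
```

```text
t 13.82 pos [ 0.4472 -0.0924  0.0653] fix [-0.1209 -0.0065  0.0653] yaw-fix -178.9 zdir [ 0.013  0.03  -0.999] w 0.332 F [ 0.6 13.8  5. ] q [-0.39  0.34 -0.59  0.65  0.03 -0.44]
r 0.1211 ang 93.1
```

At the stop: 13.8 N and no further advance. I'll ease off, open and lift clear.

Call:
move_arm:
  deltas:
    - [0.1,[0,0.15,0],[0,0,0]]
    - [0,[0,0,0],[0,0,0]]
    - [0,[0,0,0],[0,0,0]]
    - [0,[0,0,-2],[0,0,0]]
    - [0,[0,0,-3],[0,0,0]]
    - [0,[0,0,-4],[0,0,0]]
    - [0,[0,0,-4],[0,0,0]]
    - [0,[3,0,0],[0,0,0]]
    - [0,[4,0,0],[0,0,0]]
    - [0,[0,0,0],[0,0,0]]

```text
clock: 15.08
position: [0.3744, -0.1016, 0.1985]
tcp_rot: [-0.087, 3.126, 0.036]
wrist_force: [-0.5, -0.7, -0.6]
gripper_width: 0.499
```

```bash
python3 -c "
from h import *
pol()
cv2.imwrite('pics/s7.png',cv2.resize(arm.grab_frame('side')[100:235,150:310],None,fx=4.4,fy=4.4))
cv2.imwrite('pics/t7.png',cv2.resize(arm.grab_frame('top')[80:240,80:340],None,fx=3,fy=3))
"
```

```text
t 15.07 pos [ 0.3744 -0.1016  0.1985] fix [-0.194  -0.013   0.1985] yaw-fix -179.0 zdir [ 0.013  0.023 -1.   ] w 0.499 F [-0.5 -0.7 -0.6] q [-0.48  0.05 -0.54  0.98  0.03 -0.53]
r 0.1945 ang 93.8
```

View pics/s7.png

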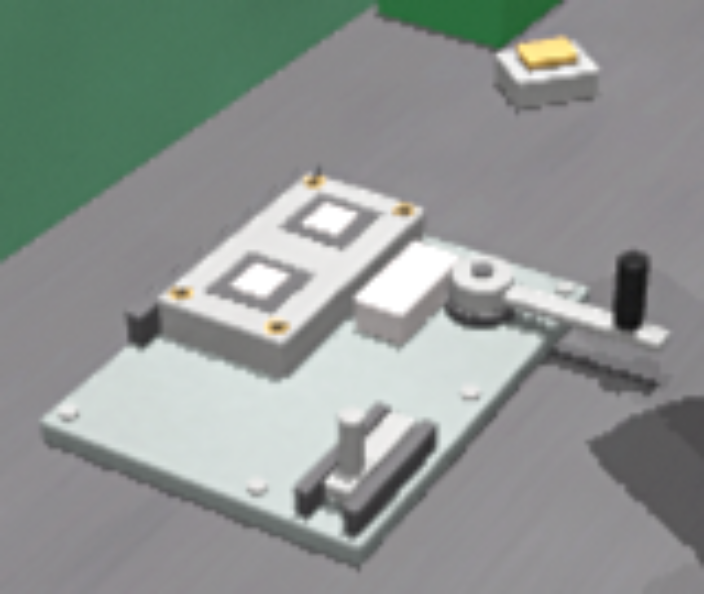

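View pics/t7.png

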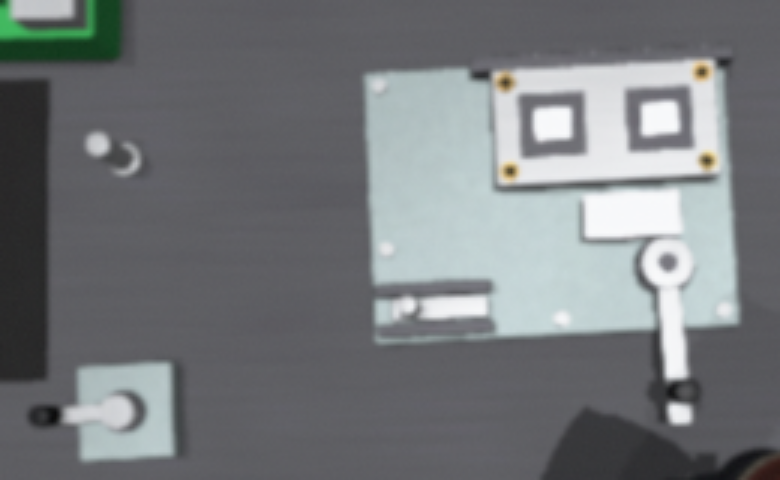

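The handle now points out along -x (grip at (631,290) side zoom, (681,390) top zoom). The catch is back at (352,440) and the spare clamp hasn't moved. I'll measure once more, then hand in.

```bash
python3 -c "
from h import *
iv=lambda X:Ro.from_euler('z',-YAW,degrees=True).apply(X-PIV)
S=lambda x,y:((x+.5)/4.4-.5+150,(y+.5)/4.4-.5+100)
T=lambda x,y:((x+.5)/3-.5+80,(y+.5)/3-.5+80)
g=iv(tri(S(631,290),T(682,391))[0]);c=iv(tri(S(351,443),T(407,308))[0])
print(g,np.degrees(np.arctan2(-g[0],g[1])),c)
print(arm.job_done())"
```

```text
[-0.11975306 -0.00221782  0.08016109] 91.06099570343855 [-0.03011982  0.24218763  0.07099938]
the job is handed in; nothing more can be done
None
```

The clamp is open. I drew the safety catch back to its stop first, then swung the long handle out to its stop. I lifted the gripper clear and handed the job in at about 15 s.

- **Catch:** it was drawn with a loose cage of the fingers. About 13 N built up at fixture y = 0.240 m with no further advance. The final two-view measurement gave y = 0.242 m, which agrees with the 0.240 m stop within the calibration.
- **Handle:** it was swung in a loose cage at 120 mm radius with 4–5 N of force. About 14 N built up at the stop with no further advance. The final two-view measurement gave 91.1° at 80 mm height, against a nominal 92°. That gap is about 2 mm at the grip, so within calibration error.
- **Spare clamp:** the arm never went near it, and in the last top picture its handle looks unmoved. I checked this by eye only.
- **Detection networks:** the region network disagreed with the picture twice, taking the spare clamp for the main handle and the whole fixture for the catch. I used points read off the zoomed pictures instead, checked against a fit to the base corners.

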